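Latch the luthier's toolbox and prove that the latch holds

TASK

Slide the brass bolt of the toolbox's barrel latch fully home through the keeper on the lid. Then prove that it holds: pull straight up on the lid's handle with a slowly rising force up to about 15 N (never above 18 N, no jerk), keep that pull for a second, ease the lid down and let go. Leave the box shut and latched, and do not disturb the things around it.

Things in the scene. Friction and masses are not known exactly. Their poses are not given: they have to be found in the camera images.
- toolbox: Wooden toolbox fixed to the bench, 260 mm wide (its y), 170 mm deep (its x), 118 mm high with the lid shut. Origin: centre of its underside; z up; its front, with the brass latch, faces its own -x. It has a lift-off lid, 10 mm thick, guided by dowels.
- lid (a joint): Height by which the lift-off lid has risen straight up on its dowels, m: 0 shut (its start). With its fittings it weighs 0.3 to 0.45 kg; that part of a pull does not load the latch. With the bolt home it still has hidden free play of about 1 to 9.5 mm, different every time; then the sprung keeper takes up the pull, giving about 0.07 mm per newton.
- handle (a point): Centre of the grip bar of the wooden handle on the lid: bar 100 mm long along the box's y, 14 mm thick along the box's x, 16 mm high, carried on two posts near its ends; the 32 mm below the bar are open. Its centre lies 40 mm above the lid's top, 158 mm above the bench, 20 mm in front of the box's middle (at its x = -20 mm). To pinch it, close the fingers along the box's x.
- bolt (a joint): Travel of the latch bolt, m: 0 fully drawn, 0.040 fully home (hard stop); moves along the box's -y. It drags with about 3 N of friction and stays where it is left. It starts drawn, within 12 mm of 0.
- bolt_knob (a point): On the axis of the bolt's upright round brass knob, 12 mm diameter, its top 12 mm above this point; 25 mm are free either side of it along the box's y; the lid's front edge is 12 mm behind it, the lid's top 16 mm lower than this point. This point is 134 mm above the bench, 18 mm in front of the box's front face, and at box y = +92 mm minus the bolt travel. Slide it along the box's -y.
- bolt_nose (a point): The horizontal brass rod of the bolt, 10 mm diameter, 112 mm long, along the box's y, axis 96 mm above the bench and 18 mm in front of the front face; moves with the bolt. This point is the end of the rod that goes into the keeper.
- hasp (a point): Brass plate on the middle of the lid's front edge, with the keeper loop hanging from it 18 mm in front of the front face; the loop is 14 mm wide along y and the rod passes through it. This point: middle of the lid's top front edge.
- river_stone: Round grey river stone, 96 mm diameter, 44 mm high, loose on the bench; origin at its underside. Leave alone.
- marking_gauge: Boxwood marking gauge, beam 200 mm long along its x, stock 66 mm wide and 48 mm high, loose; origin at the underside under the beam's middle. Leave alone.
- reamer: Steel peg reamer, 140 mm tapered shaft along its +x from the origin, 90 mm wooden cross handle at the origin, 24 mm high, loose; origin at the underside. Leave alone.
- peg_rack: Small fixed wooden block 50 x 130 x 30 mm (long along its y) with three red-stained pegs standing in it, 86 mm high in all; origin at its underside. Leave alone.

How it is judged:
On the way, in this order (a step that is already met when the one before it is completed fails the run):
1. the bolt is slid home (33 of 40 mm or more) with the lid shut (value of joint bolt above 0.033 m and value of joint lid below 0.004 m), for 0.2 s.
2. the lid is pulled up against the home bolt, the keeper bearing on the rod with more than 8 N, for half a second (value of joint bolt above 0.033 m and contact force between keeper and bolt above 8 N), for 0.5 s.
At the end, for the whole second after the job is handed in: the bolt is home (33 mm or more of its 40 mm), the lid lies shut (under 3 mm up) and nothing pulls on the latch (under 1 N) (value of joint bolt above 0.033 m and value of joint lid below 0.003 m and contact force between keeper and bolt below 1 N); the robot touches nothing.
It fails at once if the latch is overloaded: keeper on rod above 16 N (over 19 N at the handle) (contact force between keeper and bolt above 16 N).
It fails at once if the lid is opened (over 20 mm) (value of joint lid above 0.02 m).
It fails at once if the lid is jerked up (faster than 60 mm/s) (velocity of joint lid above 0.06 m/s).
It fails at once if the lid is let drop (falls faster than 0.25 m/s) (velocity of joint lid below -0.25 m/s).
It fails at once if a bystander is moved by more than 15 mm (distance of any of river_stone, marking_gauge, reamer, peg_rack from where it was at the start of the episode above 0.015 m).
It also fails if it takes over 66 s, if anything falls off the work surface, if the arm or the gripper's body presses on something with over 40 N, if the wrist force passes 120 N, or if a joint passes its speed limit or range.

ROBOT

A 7-joint arm with a two-finger parallel gripper is mounted at the origin on the work surface. World frame = base frame: x ahead of the robot, y to its left, z up, the work surface at z = 0. Lengths are in m, angles in rad, forces in N, time in s.
With the tool pointing down it reaches from about 0.425 to 0.925 m from the base axis. Payload 6.8 kg.
Tool frame: the origin (TCP) lies between the finger pads; the fingertips stand r.tcp_to_tips ahead of it and the grasp point (between the pads) lies 3 mm ahead of it (r.tcp_to_tips is the distance from the TCP to the fingertips, in m); z points along the fingers, y is the line along which they close (so a half turn about z gives the same grasp; the last joint's range is limited). The gripper opens to 85 mm and grips with 20 to 120 N. Pads are 22 mm wide; open, the fingers measure 114 mm over their backs; the gripper's body (76 mm by 85 mm) begins 54 mm behind the grasp point. The pads swing forward as they close: fully open they stand 13 mm farther back than shut.
Start: joints at [1.051, 0.477, 0.022, 1.555, -0.011, 1.109, -0.083], TCP at [0.27, -0.619, 0.253] pointing down, gripper open.
Joint ranges: [-2.96, 2.96], [-0.34, 2.1], [-1.41, 1.46], [0.24, 2.44], [-1.37, 4.51], [0.17, 1.92], [-2.96, 2.96]. Speed limits (rad/s): [2.39, 2.39, 3.14, 3.14, 3.14, 3.14, 3.14].

INTERFACE

Orientations are given as a rotation vector (axis times angle).
In Python, from bench import r gives the robot as it stands. The module is installed in compiled form; this text tells all that it offers.
- The arm moves only by the tool step_arm, never from a script. Its argument "moves" is a list of rows, each an object of numbers: "rx", "ry", "rz": the turn, a rotation vector about the tool's x, y, z in degrees; "dx", "dy", "dz": the shift along the tool's x, y, z in mm; "gripper": the opening, from -1 (shut) to 1 (fully open). In form: [{"rx": .., "ry": .., "rz": .., "dx": .., "dy": .., "dz": .., "gripper": ..}, ...]. A call has 1 to 20 rows; each row shifts and turns the commanded pose from where the row before left it, along the tool's axes as they then stand; what a row does not reach is not made up. A row lasts 1/8 s, in which the tool goes at most 62.5 mm and 10.7 degrees, less where a joint would pass 70% of its speed; a pose out of reach is approached as far as the arm can. A call is refused whole if a number of a shift passes 62.5 or a number of a turn 10.7, either way. A call with a gripper value outside its range is refused whole. The fingers move at their own pace and stop on an object; "grip_force" is the grip in N (left out, the last holds). Time passes only in rows, so rows that do not move let the fingers close. It gives the time, the measured TCP pose, the force, the opening and the grip force at its end, in the units of the state.
- r.get_obs(): the state, without advancing time (a new reading comes with each control period).
- r.grab_frame(name): name is "scene" or "side" or "wrist"; returns the picture (420x560x3 uint8, blue, green, red); there is no depth.
- r.camera_info(name): a dict with "mtx" (3x3 intrinsics, pixels), "rvec" (rotation vector, rad) and "tvec" (3), from world to camera coordinates, as OpenCV has them. Camera axes: x right, y down, z forward; pixel columns grow to the right and rows downward; lengths in m; the calibration is good to about 2 mm. A picture is of the moment at which its call begins: read the wrist's pose just before it. camera_info takes no time and is no camera call; for the wrist camera it gives the pose at the moment of the call.
- r.hand_in(): hands the job in; it is judged then, once.
The state is a dict: "clock": time; "joints": joint angles; "qvel": joint speeds; "tau": joint torques, N m; "tcp_pos": TCP position; "orientation": TCP orientation; "contact_force": force on the tool from outside, world axes, zero at the start; "moment": the same for the moment, N m; "grip_width": finger opening in m; "gripper_force": force on a finger pad.
Only numpy, scipy, OpenCV 4.12 (cv2) and the standard library are available. Lean on these libraries where they do the work, as an engineer would, in place of code of your own. Each camera call takes 0.05 s, during which the arm holds its last target. There are 200 camera calls.

## Working session

There is one attempt and no reset: what is moved stays moved. The work goes in short steps, Python scripts to look and compute and a tool call to move; the robot and the scene stay as the last step left them, time stands still between calls to the robot, and variables do not carry over. Pictures are saved under pics/ and viewed, at most 10 in all, crops included, and the job is handed in when it is done.

Besides the shell and the picture viewer there is one more tool, called by a JSON object that holds its "method" and its "body". step_arm: Moves the arm, as the interface text tells. Its arguments: {"type":"object","properties":{"moves":{"type":"array","items":{"type":"object","properties":{"rx":{"type":"number"},"ry":{"type":"number"},"rz":{"type":"number"},"dx":{"type":"number"},"dy":{"type":"number"},"dz":{"type":"number"},"gripper":{"type":"number"}}}},"grip_force":{"type":"number"}},"required":["moves"]}

```bash
mkdir -p pics
cat > h.py <<'E'
import numpy as np, cv2
from bench import r
from scipy.spatial.transform import Rotation as R
def snap(n,f):
    ci=r.camera_info(n); im=r.grab_frame(n); cv2.imwrite('pics/'+f,im); return im,ci
def ray(ci,u,v):
    Rm=cv2.Rodrigues(np.array(ci['rvec'],float))[0]; t=np.array(ci['tvec'],float).ravel()
    d=Rm.T@np.linalg.inv(np.array(ci['mtx']))@np.array([u,v,1.]); return -Rm.T@t, d
def onz(ci,u,v,z):
    o,d=ray(ci,u,v); return o+d*(z-o[2])/d[2]
def proj(ci,P):
    return cv2.projectPoints(np.array(P,float).reshape(-1,1,3),np.array(ci['rvec'],float),np.array(ci['tvec'],float),np.array(ci['mtx'],float),None)[0].reshape(-1,2)
E
python3 - <<'E'
from h import *
a,c=snap('scene','s0.png'); b,d=snap('side','d0.png')
cv2.imwrite('pics/both.png',cv2.resize(np.vstack([a,b]),(800,1200))[:600]) 
for ci in(c,d): print(ray(ci,280,210))
o=r.get_obs(); print(o, r.tcp_to_tips)
E
```

```text
(array([1.31539661, 0.08544493, 0.86074295]), array([-0.71171737, -0.07229955, -0.69884492]))
(array([0.30521356, 0.88549013, 0.79213261]), array([ 0.22633628, -0.7701234 , -0.59654147]))
{'clock': 0.1, 'joints': array([ 1.05091183,  0.47772161,  0.02233672,  1.55635321, -0.01153139,
        1.10928796, -0.08308319]), 'qvel': array([ 0.00070688, -0.00057573, -0.00120319, -0.00389814,  0.00093514,
       -0.00245901, -0.00192349]), 'tau': array([ 5.13273131e-03, -5.97752237e+01,  1.61388081e+00, -2.81953382e+01,
        1.27750420e-02,  5.01023591e-03, -4.52162254e-06]), 'tcp_pos': array([ 0.26997029, -0.61811867,  0.25241972]), 'orientation': array([-3.07367595e+00, -6.41987865e-01,  6.62835963e-04]), 'contact_force': array([-0.38584113,  0.48147105, -0.02944539]), 'moment': array([-0.05624423, -0.03195385, -0.02464543]), 'gripper_force': 0.0, 'grip_width': 0.08517130561580917} 0.022
```

View pics/s0.png

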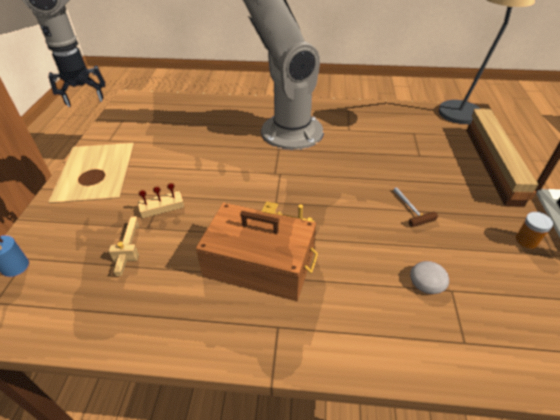

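View pics/d0.png

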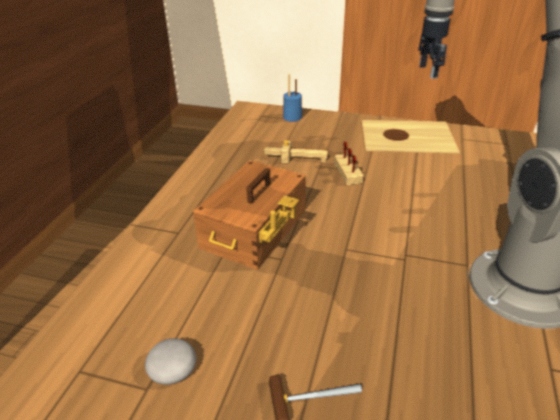

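The scene view shows the box at about (260,248), with the handle bar at (261,220) and the knob near (301,212). In the side view the lid corners are at about (255,165), (306,182), (252,227) and (196,210), with the handle at (259,184) and the brass latch around (278,217).

Run:
```python
from h import *
c=r.camera_info('scene'); d=r.camera_info('side')
for p in [(222,206),(315,242),(201,248),(300,270)]: print('s',p,onz(c,*p,.118).round(3))
for p in [(255,165),(306,182),(252,227),(196,210)]: print('d',p,onz(d,*p,.118).round(3))
h1=onz(c,261,216,.166);h2=onz(d,259,182,.166);print('handle',h1,h2,'knob',onz(c,300,206,.146))
o=r.get_obs(); print(R.from_rotvec(o['orientation']).as_matrix().round(3))
w=r.camera_info('wrist'); print(ray(w,280,210),np.array(w['mtx']))
```

```text
s (222, 206) [ 0.557 -0.148  0.118]
s (315, 242) [0.663 0.105 0.118]
s (201, 248) [ 0.707 -0.17   0.118]
s (300, 270) [0.751 0.073 0.118]
d (255, 165) [ 0.681 -0.162  0.118]
d (306, 182) [ 0.53  -0.116  0.118]
d (252, 227) [0.604 0.093 0.118]
d (196, 210) [0.751 0.066 0.118]
handle [ 0.63283513 -0.03070099  0.166     ] [ 0.62096083 -0.01647179  0.166     ] knob [0.56828898 0.06138795 0.146     ]
[[ 0.916  0.4   -0.001]
 [ 0.4   -0.916  0.001]
 [-0.    -0.002 -1.   ]]
(array([ 0.33483018, -0.5893535 ,  0.37265695]), array([-0.25331914, -0.12416754, -0.95948102])) [[355.41983739   0.         275.08237311]
 [  0.         355.41983739 209.73468891]
 [  0.           0.           1.        ]]
```

{"method": "step_arm", "body": {"moves": [{"dx": 40,"dy": -32,"dz": -10},{"dx": 40,"dy": -32,"dz": -10},{"dx": 40,"dy": -32,"dz": -10},{"dx": 40,"dy": -32,"dz": -10},{"dx": 40,"dy": -32,"dz": -10},{"dx": 40,"dy": -32,"dz": -10},{"dx": 40,"dy": -32},{"dx": 40,"dy": -32},{"dx": 40,"dy": -32},{"dx": 40,"dy": -32},{"dx": 40,"dy": -32},{"dx": 40,"dy": -32},{"dx": 40,"dy": -32},{"dx": 40,"dy": -32},{"rz": -9.6},{"rz": -9.6},{"rz": -9.6},{"rz": -9.6},{"rz": -9.6},{"rz": 0}]}}

```text
invalid input at $.moves[0]: expected keys rx, ry, rz, dx, dy, dz, gripper
```

Run:
```python
from h import *
a,c=snap('wrist','w0.png')
o=r.get_obs(); print(o['tcp_pos'],R.from_rotvec(o['orientation']).as_matrix().round(3),o['contact_force'])
```

```text
[ 0.27000351 -0.61820639  0.25253259] [[ 0.916  0.4   -0.001]
 [ 0.4   -0.916  0.001]
 [-0.    -0.001 -1.   ]] [-0.11479376 -0.07217426  0.05515272]
```

View pics/w0.png

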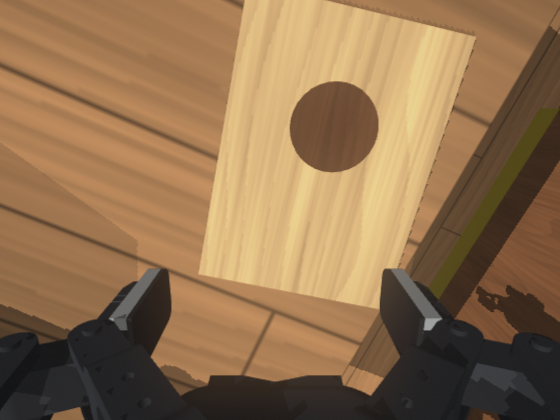

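The move was refused because every row needs all its keys. This picture only shows the start place: a board with a dark disc at (334,126).

{"method": "step_arm", "body": {"moves": [{"rx": 0,"ry": 0,"rz": 0,"dx": 40,"dy": -32,"dz": -10,"gripper": 1},{"rx": 0,"ry": 0,"rz": 0,"dx": 40,"dy": -32,"dz": -10,"gripper": 1},{"rx": 0,"ry": 0,"rz": 0,"dx": 40,"dy": -32,"dz": -10,"gripper": 1},{"rx": 0,"ry": 0,"rz": 0,"dx": 40,"dy": -32,"dz": -10,"gripper": 1},{"rx": 0,"ry": 0,"rz": 0,"dx": 40,"dy": -32,"dz": -10,"gripper": 1},{"rx": 0,"ry": 0,"rz": 0,"dx": 40,"dy": -32,"dz": -10,"gripper": 1},{"rx": 0,"ry": 0,"rz": 0,"dx": 40,"dy": -32,"dz": 0,"gripper": 1},{"rx": 0,"ry": 0,"rz": 0,"dx": 40,"dy": -32,"dz": 0,"gripper": 1},{"rx": 0,"ry": 0,"rz": 0,"dx": 40,"dy": -32,"dz": 0,"gripper": 1},{"rx": 0,"ry": 0,"rz": 0,"dx": 40,"dy": -32,"dz": 0,"gripper": 1},{"rx": 0,"ry": 0,"rz": 0,"dx": 40,"dy": -32,"dz": 0,"gripper": 1},{"rx": 0,"ry": 0,"rz": 0,"dx": 40,"dy": -32,"dz": 0,"gripper": 1},{"rx": 0,"ry": 0,"rz": 0,"dx": 40,"dy": -32,"dz": 0,"gripper": 1},{"rx": 0,"ry": 0,"rz": 0,"dx": 40,"dy": -32,"dz": 0,"gripper": 1},{"rx": 0,"ry": 0,"rz": -9.6,"dx": 0,"dy": 0,"dz": 0,"gripper": 1},{"rx": 0,"ry": 0,"rz": -9.6,"dx": 0,"dy": 0,"dz": 0,"gripper": 1},{"rx": 0,"ry": 0,"rz": -9.6,"dx": 0,"dy": 0,"dz": 0,"gripper": 1},{"rx": 0,"ry": 0,"rz": -9.6,"dx": 0,"dy": 0,"dz": 0,"gripper": 1},{"rx": 0,"ry": 0,"rz": -9.6,"dx": 0,"dy": 0,"dz": 0,"gripper": 1},{"rx": 0,"ry": 0,"rz": 0,"dx": 0,"dy": 0,"dz": 0,"gripper": 1}]}}

```text
clock: 2.65
tcp_pos: [0.6039, 0.0159, 0.313]
orientation: [-2.549, -1.835, 0.001]
contact_force: [-0.7, 0.3, 0.7]
grip_width: 0.0853
gripper_force: 0.0
```

Run:
```python
from h import *
a,c=snap('wrist','w1.png')
o=r.get_obs(); print(o['tcp_pos'],R.from_rotvec(o['orientation']).as_matrix().round(3),o['contact_force'])
```

```text
[0.60392664 0.01591076 0.31303922] [[ 0.319  0.948 -0.001]
 [ 0.948 -0.319  0.   ]
 [-0.    -0.001 -1.   ]] [-0.3381702  -0.00757009  0.04306026]
```

View pics/w1.png

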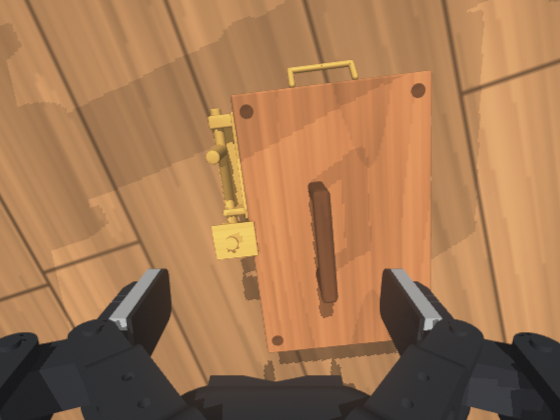

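The wrist view shows the whole lid: corners at (234,97), (431,72) and (267,352). The handle bar's top runs from (318,184) to (329,301), the knob's top is at (213,156) and the hasp at (235,241).

Run:
```python
from h import *
c=r.camera_info('wrist');o=r.get_obs();T=R.from_rotvec(o['orientation']).as_matrix();p=o['tcp_pos']
L=[onz(c,*q,.118) for q in [(234,97),(431,72),(267,352)]]
H=[onz(c,*q,.166) for q in [(318,184),(329,301)]]; K=onz(c,213,156,.146)
an=lambda v:np.degrees(np.arctan2(v[1],v[0]))
print('L',np.round(L,4)); print('yaw', an(L[1]-L[0]), an(L[0]-L[2])-90, an(H[0]-H[1])-90, np.linalg.norm(L[1]-L[0]),np.linalg.norm(L[0]-L[2]),np.linalg.norm(H[0]-H[1]))
h=(H[0]+H[1])/2; yaw=np.radians((an(L[0]-L[2])-90+an(L[1]-L[0]))/2);ex=np.array([np.cos(yaw),np.sin(yaw),0]);ey=np.array([-ex[1],ex[0],0])
ctr=(L[1]+L[2])/2; print('ctr',ctr,'handle',h, ctr-.02*ex,'knob',K, 'knob in box',(K-ctr)@ex,(K-ctr)@ey, 'handle in box',(h-ctr)@ex,(h-ctr)@ey)
print('tool y yaw',an(T[:,1]),'to knob in tool',T.T@(K-p)*1e3)
```

```text
L [[ 0.5952  0.1017  0.118 ]
 [ 0.7571  0.0682  0.118 ]
 [ 0.539  -0.1479  0.118 ]]
yaw -11.712040179957437 -12.685261248506109 -11.398112876404369 0.1652987948724976 0.2558713910611936 0.10190668007689384
ctr [ 0.64804835 -0.03984853  0.118     ] handle [ 0.62871731 -0.03112837  0.166     ] [ 0.62849993 -0.03562249  0.118     ] knob [0.56605566 0.06301115 0.146     ] knob in box -0.10187579670415127 0.08321199958244797 handle in box -0.020737145947382477 0.0044385793144000535
tool y yaw -18.6145846727344 to knob in tool [ 32.56565224 -50.84022836 167.06138909]
```

{"method": "step_arm", "body": {"grip_force": 20, "moves": [{"rx": 0,"ry": 0,"rz": -6.6,"dx": 0,"dy": 0,"dz": 0,"gripper": 0.2},{"rx": 0,"ry": 0,"rz": 0,"dx": 19,"dy": -23.5,"dz": 0,"gripper": 0.2},{"rx": 0,"ry": 0,"rz": 0,"dx": 19,"dy": -23.5,"dz": 0,"gripper": 0.2},{"rx": 0,"ry": 0,"rz": 0,"dx": 0,"dy": 0,"dz": 40,"gripper": 0.2},{"rx": 0,"ry": 0,"rz": 0,"dx": 0,"dy": 0,"dz": 40,"gripper": 0.2},{"rx": 0,"ry": 0,"rz": 0,"dx": 0,"dy": 0,"dz": 30,"gripper": 0.2},{"rx": 0,"ry": 0,"rz": 0,"dx": 0,"dy": 0,"dz": 20,"gripper": 0.2},{"rx": 0,"ry": 0,"rz": 0,"dx": 0,"dy": 0,"dz": 0,"gripper": 0.2},{"rx": 0,"ry": 0,"rz": 0,"dx": 0,"dy": 0,"dz": 0,"gripper": 0.2}]}}

```text
clock: 3.82
tcp_pos: [0.5664, 0.0631, 0.1842]
orientation: [2.439, 1.979, 0.002]
contact_force: [0.7, 0.3, 1.4]
grip_width: 0.051
gripper_force: 0.0
```

Run:
```python
from h import *
a,c=snap('wrist','w2.png')
o=r.get_obs();T=R.from_rotvec(o['orientation']).as_matrix();p=o['tcp_pos']; print(p,T.round(3),o['contact_force'])
print(proj(c,[p+T[:,2]*(p[2]-.146),[.566,.063,.146]]))
```

```text
[0.56658513 0.06317581 0.18449872] [[ 0.206  0.979  0.002]
 [ 0.979 -0.206  0.   ]
 [ 0.001  0.002 -1.   ]] [-0.40794643 -0.48983917 -0.73685521]
[[276.79464924 259.51000936]
 [275.54190545 260.11159846]]
```

View pics/w2.png

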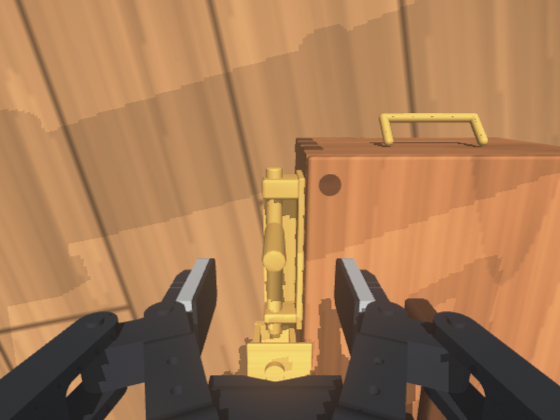

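The knob's top is at (274,258), centred between the fingers, and the box edges run upright in the picture, so position and yaw are good. I'll descend and pinch.

{"method": "step_arm", "body": {"grip_force": 20, "moves": [{"rx": 0,"ry": 0,"rz": 0,"dx": 0,"dy": 0,"dz": 20,"gripper": 0.2},{"rx": 0,"ry": 0,"rz": 0,"dx": 0,"dy": 0,"dz": 18,"gripper": 0.2},{"rx": 0,"ry": 0,"rz": 0,"dx": 0,"dy": 0,"dz": 0,"gripper": 0.2},{"rx": 0,"ry": 0,"rz": 0,"dx": 0,"dy": 0,"dz": 0,"gripper": -1},{"rx": 0,"ry": 0,"rz": 0,"dx": 0,"dy": 0,"dz": 0,"gripper": -1},{"rx": 0,"ry": 0,"rz": 0,"dx": 0,"dy": 0,"dz": 0,"gripper": -1},{"rx": 0,"ry": 0,"rz": 0,"dx": 0,"dy": 0,"dz": 0,"gripper": -1},{"rx": 0,"ry": 0,"rz": 0,"dx": 0,"dy": 0,"dz": 0,"gripper": -1}]}}

```text
clock: 4.88
tcp_pos: [0.5659, 0.0632, 0.146]
orientation: [2.438, 1.981, 0.001]
contact_force: [-3.7, 0.5, 5.6]
grip_width: 0.0108
gripper_force: 21.0
```

{"method": "step_arm", "body": {"grip_force": 20, "moves": [{"rx": 0,"ry": 0,"rz": 0,"dx": -4,"dy": 0,"dz": 0,"gripper": -1},{"rx": 0,"ry": 0,"rz": 0,"dx": -4,"dy": 0,"dz": 0,"gripper": -1},{"rx": 0,"ry": 0,"rz": 0,"dx": -4,"dy": 0,"dz": 0,"gripper": -1},{"rx": 0,"ry": 0,"rz": 0,"dx": -4,"dy": 0,"dz": 0,"gripper": -1},{"rx": 0,"ry": 0,"rz": 0,"dx": -4,"dy": 0,"dz": 0,"gripper": -1},{"rx": 0,"ry": 0,"rz": 0,"dx": -4,"dy": 0,"dz": 0,"gripper": -1},{"rx": 0,"ry": 0,"rz": 0,"dx": 0,"dy": 0,"dz": 0,"gripper": -1}]}}

```text
clock: 5.75
tcp_pos: [0.5611, 0.0398, 0.146]
orientation: [2.438, 1.981, 0.001]
contact_force: [-3.2, 2.8, 7.6]
grip_width: 0.011
gripper_force: 21.2
```

{"method": "step_arm", "body": {"grip_force": 20, "moves": [{"rx": 0,"ry": 0,"rz": 0,"dx": -2,"dy": 0,"dz": 0,"gripper": -1},{"rx": 0,"ry": 0,"rz": 0,"dx": -2,"dy": 0,"dz": 0,"gripper": -1},{"rx": 0,"ry": 0,"rz": 0,"dx": -1,"dy": 0,"dz": 0,"gripper": -1},{"rx": 0,"ry": 0,"rz": 0,"dx": 0,"dy": 0,"dz": 0,"gripper": -1}]}}

```text
clock: 6.25
tcp_pos: [0.5601, 0.0353, 0.146]
orientation: [-2.437, -1.982, -0.002]
contact_force: [-2.2, 3.9, 6.7]
grip_width: 0.0111
gripper_force: 21.1
```

{"method": "step_arm", "body": {"grip_force": 20, "moves": [{"rx": 0,"ry": 0,"rz": 0,"dx": -1,"dy": 0,"dz": 0,"gripper": -1},{"rx": 0,"ry": 0,"rz": 0,"dx": -1,"dy": 0,"dz": 0,"gripper": -1},{"rx": 0,"ry": 0,"rz": 0,"dx": 0,"dy": 0,"dz": 0,"gripper": -1}]}}

```text
clock: 6.62
tcp_pos: [0.5597, 0.0334, 0.146]
orientation: [-2.437, -1.982, -0.002]
contact_force: [-2.6, 2.6, 7.4]
grip_width: 0.011
gripper_force: 21.1
```

{"method": "step_arm", "body": {"grip_force": 20, "moves": [{"rx": 0,"ry": 0,"rz": 0,"dx": -1,"dy": 0,"dz": 0,"gripper": -1},{"rx": 0,"ry": 0,"rz": 0,"dx": -1,"dy": 0,"dz": 0,"gripper": -1},{"rx": 0,"ry": 0,"rz": 0,"dx": 0,"dy": 0,"dz": 0,"gripper": -1}]}}

```text
clock: 7.0
tcp_pos: [0.5596, 0.0327, 0.146]
orientation: [-2.436, -1.982, -0.005]
contact_force: [-1.9, 7.0, 5.1]
grip_width: 0.0108
gripper_force: 20.9
```

{"method": "step_arm", "body": {"grip_force": 20, "moves": [{"rx": 0,"ry": 0,"rz": 0,"dx": -1,"dy": 0,"dz": 0,"gripper": -1},{"rx": 0,"ry": 0,"rz": 0,"dx": -1,"dy": 0,"dz": 0,"gripper": -1},{"rx": 0,"ry": 0,"rz": 0,"dx": 0,"dy": 0,"dz": 0,"gripper": -1}]}}

```text
clock: 7.38
tcp_pos: [0.5595, 0.0325, 0.1461]
orientation: [-2.434, -1.983, -0.008]
contact_force: [-0.0, 9.5, 3.0]
grip_width: 0.011
gripper_force: 20.7
```

The bolt has reached its hard stop after about 31 mm of travel, with the force rising there. Next: release, rise and go over the handle.

{"method": "step_arm", "body": {"grip_force": 20, "moves": [{"rx": 0,"ry": 0,"rz": 0,"dx": 1,"dy": 0,"dz": 0,"gripper": -1},{"rx": 0,"ry": 0,"rz": 0,"dx": 1,"dy": 0,"dz": 0,"gripper": 0.2},{"rx": 0,"ry": 0,"rz": 0,"dx": 0,"dy": 0,"dz": 0,"gripper": 0.2},{"rx": 0,"ry": 0,"rz": 0,"dx": 0,"dy": 0,"dz": 0,"gripper": 0.2},{"rx": 0,"ry": 0,"rz": 0,"dx": 0,"dy": 0,"dz": -20,"gripper": 0.2},{"rx": 0,"ry": 0,"rz": 0,"dx": 0,"dy": 0,"dz": -30,"gripper": 0.2},{"rx": 0,"ry": 0,"rz": 0,"dx": 0,"dy": 0,"dz": -30,"gripper": 0.2},{"rx": 0,"ry": 0,"rz": 0,"dx": -16,"dy": 27,"dz": 0,"gripper": 0.2},{"rx": 0,"ry": 0,"rz": 0,"dx": -16,"dy": 27,"dz": 0,"gripper": 0.2},{"rx": 0,"ry": 0,"rz": 0,"dx": -16,"dy": 27,"dz": 0,"gripper": 0.2},{"rx": 0,"ry": 0,"rz": 0,"dx": 0,"dy": 0,"dz": 0,"gripper": 0.2},{"rx": 0,"ry": 0,"rz": 0,"dx": 0,"dy": 0,"dz": 0,"gripper": 0.2}]}}

```text
clock: 8.88
tcp_pos: [0.6279, -0.0325, 0.2249]
orientation: [-2.437, -1.981, 0.001]
contact_force: [-0.1, 0.8, -0.0]
grip_width: 0.0509
gripper_force: 0.0
```

Run:
```python
from h import *
a,c=snap('wrist','w3.png')
o=r.get_obs();T=R.from_rotvec(o['orientation']).as_matrix();p=o['tcp_pos']; print(p,T.round(3),o['contact_force'])
print(proj(c,[p+T[:,2]*(p[2]-.166),[.6285,-.033,.166]]))
```

```text
[ 0.62783815 -0.03201716  0.22514906] [[ 0.204  0.979 -0.001]
 [ 0.979 -0.204  0.   ]
 [ 0.    -0.001 -1.   ]] [0.38448025 0.33905236 0.22137485]
[[275.92530298 242.94085611]
 [277.58357431 244.3926381 ]]
```

View pics/w3.png

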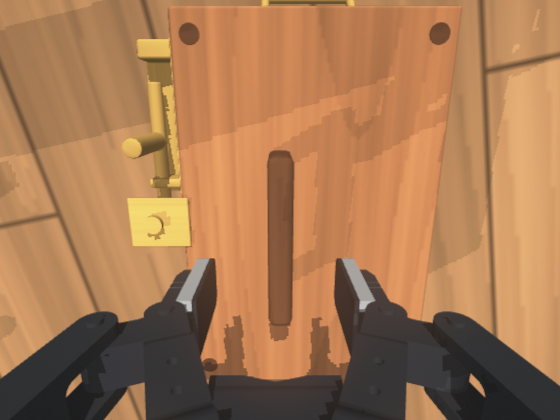

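The bar is centred at column 280 and the tool axis falls at 276, so it is about 2 mm off in tool y. The knob at (133,148) stands next to the keeper, so the bolt is home. I'll correct, descend and pinch.

{"method": "step_arm", "body": {"grip_force": 40, "moves": [{"rx": 0,"ry": 0,"rz": 0,"dx": 0,"dy": 2,"dz": 20,"gripper": 0.2},{"rx": 0,"ry": 0,"rz": 0,"dx": 0,"dy": 0,"dz": 24,"gripper": 0.2},{"rx": 0,"ry": 0,"rz": 0,"dx": 0,"dy": 0,"dz": 20,"gripper": 0.2},{"rx": 0,"ry": 0,"rz": 0,"dx": 0,"dy": 0,"dz": 0,"gripper": 0.2},{"rx": 0,"ry": 0,"rz": 0,"dx": 0,"dy": 0,"dz": 0,"gripper": 0.2}]}}

```text
clock: 9.55
tcp_pos: [0.6308, -0.0331, 0.1617]
orientation: [2.438, 1.981, 0.001]
contact_force: [0.7, 1.0, 0.3]
grip_width: 0.0512
gripper_force: 0.0
```

{"method": "step_arm", "body": {"grip_force": 40, "moves": [{"rx": 0,"ry": 0,"rz": 0,"dx": 0,"dy": 0,"dz": 0,"gripper": -1},{"rx": 0,"ry": 0,"rz": 0,"dx": 0,"dy": 0,"dz": 0,"gripper": -1},{"rx": 0,"ry": 0,"rz": 0,"dx": 0,"dy": 0,"dz": 0,"gripper": -1},{"rx": 0,"ry": 0,"rz": 0,"dx": 0,"dy": 0,"dz": 0,"gripper": -1},{"rx": 0,"ry": 0,"rz": 0,"dx": 0,"dy": 0,"dz": 0,"gripper": -1}]}}

```text
clock: 10.18
tcp_pos: [0.6305, -0.0333, 0.1621]
orientation: [2.438, 1.981, 0.0]
contact_force: [-2.9, -0.2, 7.0]
grip_width: 0.0131
gripper_force: 40.0
```

{"method": "step_arm", "body": {"grip_force": 40, "moves": [{"rx": 0,"ry": 0,"rz": 0,"dx": 0,"dy": 0,"dz": -0.5,"gripper": -1},{"rx": 0,"ry": 0,"rz": 0,"dx": 0,"dy": 0,"dz": -0.5,"gripper": -1},{"rx": 0,"ry": 0,"rz": 0,"dx": 0,"dy": 0,"dz": -0.5,"gripper": -1},{"rx": 0,"ry": 0,"rz": 0,"dx": 0,"dy": 0,"dz": -0.5,"gripper": -1},{"rx": 0,"ry": 0,"rz": 0,"dx": 0,"dy": 0,"dz": 0,"gripper": -1}]}}

```text
clock: 10.8
tcp_pos: [0.6305, -0.0333, 0.163]
orientation: [-2.438, -1.981, -0.0]
contact_force: [1.7, 0.5, -2.9]
grip_width: 0.013
gripper_force: 38.9
```

{"method": "step_arm", "body": {"grip_force": 40, "moves": [{"rx": 0,"ry": 0,"rz": 0,"dx": 0,"dy": 0,"dz": -0.5,"gripper": -1},{"rx": 0,"ry": 0,"rz": 0,"dx": 0,"dy": 0,"dz": -0.5,"gripper": -1},{"rx": 0,"ry": 0,"rz": 0,"dx": 0,"dy": 0,"dz": 0,"gripper": -1}]}}

```text
clock: 11.18
tcp_pos: [0.6305, -0.0333, 0.1644]
orientation: [2.438, 1.981, 0.0]
contact_force: [1.3, 0.6, -3.2]
grip_width: 0.0132
gripper_force: 39.0
```

{"method": "step_arm", "body": {"grip_force": 40, "moves": [{"rx": 0,"ry": 0,"rz": 0,"dx": 0,"dy": 0,"dz": -0.5,"gripper": -1},{"rx": 0,"ry": 0,"rz": 0,"dx": 0,"dy": 0,"dz": -0.5,"gripper": -1},{"rx": 0,"ry": 0,"rz": 0,"dx": 0,"dy": 0,"dz": -0.5,"gripper": -1},{"rx": 0,"ry": 0,"rz": 0,"dx": 0,"dy": 0,"dz": 0,"gripper": -1}]}}

```text
clock: 11.68
tcp_pos: [0.6305, -0.0333, 0.1659]
orientation: [2.438, 1.981, 0.0]
contact_force: [1.5, 0.9, -3.7]
grip_width: 0.0135
gripper_force: 39.0
```

{"method": "step_arm", "body": {"grip_force": 40, "moves": [{"rx": 0,"ry": 0,"rz": 0,"dx": 0,"dy": 0,"dz": -0.5,"gripper": -1},{"rx": 0,"ry": 0,"rz": 0,"dx": 0,"dy": 0,"dz": -0.5,"gripper": -1},{"rx": 0,"ry": 0,"rz": 0,"dx": 0,"dy": 0,"dz": -0.5,"gripper": -1},{"rx": 0,"ry": 0,"rz": 0,"dx": 0,"dy": 0,"dz": 0,"gripper": -1}]}}

```text
clock: 12.18
tcp_pos: [0.6305, -0.0333, 0.167]
orientation: [-2.438, -1.981, -0.0]
contact_force: [3.7, 1.5, -7.9]
grip_width: 0.0136
gripper_force: 38.9
```

{"method": "step_arm", "body": {"grip_force": 40, "moves": [{"rx": 0,"ry": 0,"rz": 0,"dx": 0,"dy": 0,"dz": -0.3,"gripper": -1},{"rx": 0,"ry": 0,"rz": 0,"dx": 0,"dy": 0,"dz": -0.2,"gripper": -1},{"rx": 0,"ry": 0,"rz": 0,"dx": 0,"dy": 0,"dz": 0,"gripper": -1},{"rx": 0,"ry": 0,"rz": 0,"dx": 0,"dy": 0,"dz": 0,"gripper": -1}]}}

```text
clock: 12.68
tcp_pos: [0.6305, -0.0333, 0.1674]
orientation: [-2.438, -1.981, -0.0]
contact_force: [4.5, 2.2, -11.8]
grip_width: 0.0128
gripper_force: 39.0
```

{"method": "step_arm", "body": {"grip_force": 40, "moves": [{"rx": 0,"ry": 0,"rz": 0,"dx": 0,"dy": 0,"dz": -0.2,"gripper": -1},{"rx": 0,"ry": 0,"rz": 0,"dx": 0,"dy": 0,"dz": -0.2,"gripper": -1},{"rx": 0,"ry": 0,"rz": 0,"dx": 0,"dy": 0,"dz": 0,"gripper": -1},{"rx": 0,"ry": 0,"rz": 0,"dx": 0,"dy": 0,"dz": 0,"gripper": -1}]}}

```text
clock: 13.18
tcp_pos: [0.6305, -0.0333, 0.1677]
orientation: [-2.438, -1.981, -0.0]
contact_force: [4.9, 1.7, -12.8]
grip_width: 0.0131
gripper_force: 39.0
```

{"method": "step_arm", "body": {"grip_force": 40, "moves": [{"rx": 0,"ry": 0,"rz": 0,"dx": 0,"dy": 0,"dz": -0.2,"gripper": -1},{"rx": 0,"ry": 0,"rz": 0,"dx": 0,"dy": 0,"dz": -0.1,"gripper": -1},{"rx": 0,"ry": 0,"rz": 0,"dx": 0,"dy": 0,"dz": 0,"gripper": -1},{"rx": 0,"ry": 0,"rz": 0,"dx": 0,"dy": 0,"dz": 0,"gripper": -1}]}}

```text
clock: 13.68
tcp_pos: [0.6305, -0.0333, 0.1678]
orientation: [-2.438, -1.981, -0.0]
contact_force: [6.3, 2.1, -13.7]
grip_width: 0.0137
gripper_force: 39.0
```

Run:
```python
from h import *
for i in range(3):
    r.grab_frame('wrist'); o=r.get_obs(); print(o['contact_force'].round(2),o['tcp_pos'][2].round(5))
```

```text
[  4.94   1.48 -14.46] 0.16776
[  6.32   1.99 -14.32] 0.16775
[  6.72   2.8  -14.38] 0.16776
```

About 14.4 N of pull, steady, so roughly 11 N at the keeper. I'll hold it for more than a second, then ease the lid down.

{"method": "step_arm", "body": {"grip_force": 40, "moves": [{"rx": 0,"ry": 0,"rz": 0,"dx": 0,"dy": 0,"dz": -0.1,"gripper": -1},{"rx": 0,"ry": 0,"rz": 0,"dx": 0,"dy": 0,"dz": 0,"gripper": -1},{"rx": 0,"ry": 0,"rz": 0,"dx": 0,"dy": 0,"dz": 0,"gripper": -1},{"rx": 0,"ry": 0,"rz": 0,"dx": 0,"dy": 0,"dz": 0,"gripper": -1},{"rx": 0,"ry": 0,"rz": 0,"dx": 0,"dy": 0,"dz": 0,"gripper": -1},{"rx": 0,"ry": 0,"rz": 0,"dx": 0,"dy": 0,"dz": 0,"gripper": -1},{"rx": 0,"ry": 0,"rz": 0,"dx": 0,"dy": 0,"dz": 0,"gripper": -1},{"rx": 0,"ry": 0,"rz": 0,"dx": 0,"dy": 0,"dz": 0,"gripper": -1},{"rx": 0,"ry": 0,"rz": 0,"dx": 0,"dy": 0,"dz": 0,"gripper": -1},{"rx": 0,"ry": 0,"rz": 0,"dx": 0,"dy": 0,"dz": 0,"gripper": -1},{"rx": 0,"ry": 0,"rz": 0,"dx": 0,"dy": 0,"dz": 0,"gripper": -1}]}}

```text
clock: 15.2
tcp_pos: [0.6305, -0.0333, 0.1678]
orientation: [-2.438, -1.981, -0.0]
contact_force: [6.1, 2.9, -14.3]
grip_width: 0.0134
gripper_force: 39.0
```

{"method": "step_arm", "body": {"grip_force": 40, "moves": [{"rx": 0,"ry": 0,"rz": 0,"dx": 0,"dy": 0,"dz": 0.4,"gripper": -1},{"rx": 0,"ry": 0,"rz": 0,"dx": 0,"dy": 0,"dz": 0.4,"gripper": -1},{"rx": 0,"ry": 0,"rz": 0,"dx": 0,"dy": 0,"dz": 0.5,"gripper": -1},{"rx": 0,"ry": 0,"rz": 0,"dx": 0,"dy": 0,"dz": 0.5,"gripper": -1},{"rx": 0,"ry": 0,"rz": 0,"dx": 0,"dy": 0,"dz": 0.5,"gripper": -1},{"rx": 0,"ry": 0,"rz": 0,"dx": 0,"dy": 0,"dz": 0.5,"gripper": -1},{"rx": 0,"ry": 0,"rz": 0,"dx": 0,"dy": 0,"dz": 0.5,"gripper": -1},{"rx": 0,"ry": 0,"rz": 0,"dx": 0,"dy": 0,"dz": 0.5,"gripper": -1},{"rx": 0,"ry": 0,"rz": 0,"dx": 0,"dy": 0,"dz": 0.5,"gripper": -1},{"rx": 0,"ry": 0,"rz": 0,"dx": 0,"dy": 0,"dz": 0.5,"gripper": -1},{"rx": 0,"ry": 0,"rz": 0,"dx": 0,"dy": 0,"dz": 0.5,"gripper": -1},{"rx": 0,"ry": 0,"rz": 0,"dx": 0,"dy": 0,"dz": 0,"gripper": -1}]}}

```text
clock: 16.7
tcp_pos: [0.6305, -0.0333, 0.1632]
orientation: [-2.438, -1.981, -0.0]
contact_force: [1.4, 2.2, -4.4]
grip_width: 0.0131
gripper_force: 40.5
```

{"method": "step_arm", "body": {"grip_force": 40, "moves": [{"rx": 0,"ry": 0,"rz": 0,"dx": 0,"dy": 0,"dz": 0.5,"gripper": -1},{"rx": 0,"ry": 0,"rz": 0,"dx": 0,"dy": 0,"dz": 0.5,"gripper": -1},{"rx": 0,"ry": 0,"rz": 0,"dx": 0,"dy": 0,"dz": 0.4,"gripper": -1},{"rx": 0,"ry": 0,"rz": 0,"dx": 0,"dy": 0,"dz": 0,"gripper": -1}]}}

```text
clock: 17.2
tcp_pos: [0.6305, -0.0333, 0.1622]
orientation: [2.438, 1.981, 0.0]
contact_force: [-0.0, 1.6, -0.1]
grip_width: 0.0131
gripper_force: 41.0
```

{"method": "step_arm", "body": {"grip_force": 20, "moves": [{"rx": 0,"ry": 0,"rz": 0,"dx": 0,"dy": 0,"dz": 0.4,"gripper": -1},{"rx": 0,"ry": 0,"rz": 0,"dx": 0,"dy": 0,"dz": 0,"gripper": 0.2},{"rx": 0,"ry": 0,"rz": 0,"dx": 0,"dy": 0,"dz": 0,"gripper": 0.2},{"rx": 0,"ry": 0,"rz": 0,"dx": 0,"dy": 0,"dz": 0,"gripper": 0.2},{"rx": 0,"ry": 0,"rz": 0,"dx": 0,"dy": 0,"dz": 0,"gripper": 0.2},{"rx": 0,"ry": 0,"rz": 0,"dx": 0,"dy": 0,"dz": -10,"gripper": 0.2},{"rx": 0,"ry": 0,"rz": 0,"dx": 0,"dy": 0,"dz": -30,"gripper": 0.2},{"rx": 0,"ry": 0,"rz": 0,"dx": 0,"dy": 0,"dz": -40,"gripper": 0.2},{"rx": 0,"ry": 0,"rz": 0,"dx": 0,"dy": 0,"dz": -40,"gripper": 0.2},{"rx": 0,"ry": 0,"rz": 0,"dx": 0,"dy": 0,"dz": 0,"gripper": 0.2},{"rx": 0,"ry": 0,"rz": 0,"dx": 0,"dy": 0,"dz": 0,"gripper": 0.2}]}}

```text
clock: 18.58
tcp_pos: [0.6302, -0.0334, 0.2815]
orientation: [2.438, 1.981, -0.0]
contact_force: [0.2, -0.5, -0.4]
grip_width: 0.0515
gripper_force: 0.0
```

Run:
```python
from h import *
snap('wrist','w4.png'); print(r.get_obs()['contact_force'])
```

```text
[-0.22959608 -0.33475437 -1.11742143]
```

View pics/w4.png

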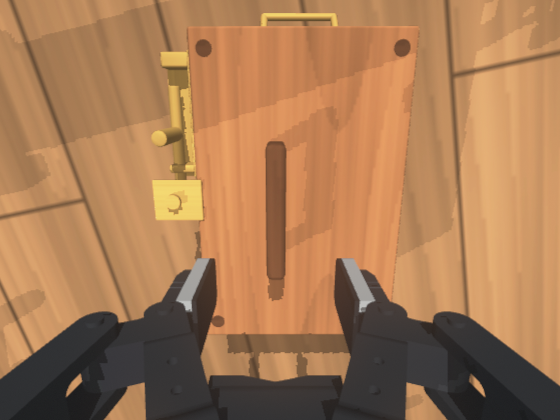

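The lid is seated, the knob at (160,138) is next to the hasp so the bolt is home, and the hand is clear of everything.

```bash
python3 -c "
from bench import r
print(r.hand_in())"
```

```text
the job is handed in; nothing more can be done
None
```

I slid the bolt about 31 mm to its hard stop and held a pull of about 14.4 N on the lid for more than a second. The lid is back down, shut and latched, with the hand clear of everything, and I've handed the job in; no verdict was returned.

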